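# Ratchet the indexing table round to its station

### The arm

A 6-joint arm with a two-finger parallel gripper is mounted at the origin on a cart in front of the work surface, level with it; the furniture and walls round the work are solid. World frame = base frame: x ahead of the robot, y to its left, z up, the work surface at z = 0. Lengths are in m, angles in degrees, forces in N, time in s.
With the tool pointing down it reaches from about 0.4 to 0.825 m from the base axis. Payload 7 kg.
Tool frame: the origin (TCP) lies on the front face of the gripper's body, between the roots of the fingers; the fingertips stand 66 mm ahead of it and the grasp point (between the pads) lies 47 mm ahead of it; z points along the fingers, y is the line along which they close (so a half turn about z gives the same grasp; the last joint's range is limited). The gripper opens to 88 mm and grips with 3 to 60 N. Pads are 19 mm wide; open, the fingers measure 130 mm over their backs; the gripper's body (78 mm by 193 mm) begins 47 mm behind the grasp point.
Start: joints at [-60.098, 20.546, 0.682, 0, -70.136, -16.507], TCP at [0.156, -0.657, 0.292] pointing down, gripper open.
Joint ranges: [-176.03, 176.03], [-82.01, 121.73], [-58.28, 71.71], [-173.87, 95.51], [-174.79, -0.11], [-173.66, 173.66]. Speed limits (degrees/s): [136.94, 136.94, 172.46, 180, 180, 180].

### API

Orientations are given as [roll, pitch, yaw] about the fixed x, y, z axes, in that order (R = Rz(yaw) Ry(pitch) Rx(roll)).
In Python, from plant import ctrl gives the robot as it stands.
- The arm moves only by the tool send_rows, never from a script. Its argument "deltas" is a list of rows, each a list of 2 entries, a list of its own where there are three numbers: the shift along the tool's x, y, z each as a share of 800 mm, from -1 to 1, then the turn about the tool's z as a share of 90 degrees, from -1 to 1. A call has exactly 5 rows; each row is the pose to reach, as a shift and turn from the pose commanded when the call began, along the tool's axes at that moment; what a row does not reach only later rows make up. A row lasts 1/12 s, in which the tool goes at most 41.7 mm and 7.16 degrees, less where a joint would pass 70% of its speed; a pose out of reach is approached as far as the arm can. A call with a number of a shift or a turn outside -1 to 1 is refused whole. A call with a gripper value outside its range is refused whole. "gripper" is the opening, from 0 (shut) to 1 (fully open), set as the call begins (left out, the last holds). The fingers move at their own pace and stop on an object; the grip force is fixed at half the most. Time passes only in rows, so rows that repeat a pose let the fingers close, or fill a call up. It gives the time, the measured TCP pose, the force, the opening and the grip force at its end, in the units of the state.
- ctrl.get_obs(): the state, without advancing time (a new reading comes with each control period).
- ctrl.snapshot(name): name is "scene" or "top" or "wrist"; returns a dict with "color" (420x560x3 uint8, red, green, blue), "vertical_fov" (degrees; the focal length in pixels is half the picture's height over the tangent of half this angle, whatever the lens; pixels are square), "cx", "cy" (the principal point, pixels), "rvec" (rotation vector, rad) and "tvec" (3), from world to camera coordinates, as OpenCV has them. Camera axes: x right, y down, z forward; pixel columns grow to the right and rows downward; lengths in m; the calibration is good to about 2 mm. A picture is of the moment at which its call begins. There is no depth.
- ctrl.close_job(): hands the job in; it is judged then, once.
Trained networks look in a picture, given as the dict that the camera call returned (one of the last four; its "shot" number tells which), for a name from the list of things; names that differ only in an ending like _2 or _b are one class to them, and where a whole thing is asked for, a point or a joint stands for the part that bears it (a point fixed in the world has none). Each returns a list of dicts, best first, with "conf" (0 to 1); they miss things now and then, are a little off and sometimes report something else, mostly with a low value. They report only what shows in the picture. A call takes as long as a camera call.
- ctrl.boxes_of(picture, thing): "xy" ([column, row] as shares, 0 to 1, of the picture: columns of its width, rows of its height, amid what is visible of it).
- ctrl.cut_out(picture, thing): "pixels" (420x560 bool, what is visible of it) and "xy" ([column, row] as shares, 0 to 1, of the picture: columns of its width, rows of its height, amid what is visible of it).
The state is a dict: "clock": time; "joint_pos": joint angles; "qvel": joint speeds; "tau": joint torques, N m; "tool_pos": TCP position; "orientation": TCP orientation; "force": force on the tool from outside, world axes, zero at the start; "moment": the same for the moment, N m; "opening": finger opening in m; "gripper_force": force on a finger pad.
Only numpy, scipy, OpenCV 4.12 (cv2) and the standard library are available. Lean on these libraries where they do the work, as an engineer would, in place of code of your own. Each camera call takes 0.05 s, during which the arm holds its last target. There are 200 camera calls.

### The job

Work the red-gripped lever of the ratchet indexing table back and forth, so that the table advances notch by notch, until the housing with the brass bush on top stands squarely at the yellow pointer. Turn the table with the lever only, never by pushing on the table or on the housings, and let go of the lever at the end.

Things in the scene. Friction and masses are not known exactly. Their poses are not given: they have to be found in the camera images.
- lever_grip (a point): point on the axis of the lever's upright red grip, a round bar 22 mm in diameter from 62 to 127 mm above the bench; this point is 104 mm above the bench and 140 mm from the table's turning axis. It moves on a level arc about that axis, on the robot's side of the table; the grip can be pinched from above (it may turn in the fingers) or pushed
- lever (a joint): lever swing, 0 to 0.80 rad between stops, growing counter-clockwise from above (grip moves to the robot's right): the working stroke, a sprung pawl takes the table along. Shrinking is the idle return: the pawl clicks back over the teeth (0.52 rad apart) and the table stays. Stop to stop gives one notch (the first time 0.25 to 0.80 rad). Needs 2 to 5 N at the grip; stays where left
- ratchet_wheel (a joint): turn of the ratchet wheel and table, rad, counter-clockwise from above; 0 when the brass-bushed housing is at the pointer, negative before (starts between -1.75 and -0.95). A stroke that ends at the lever's 0.80 stop leaves the table at a whole notch, a multiple of 0.52; 0 is one of these. It cannot be turned back
- brass_housing_mid (a point): middle of the aluminium housing (30 x 49 x 37 mm) with a pale brass-yellow bush standing out of its top, 76 mm above the bench, 35 mm from the turning axis; one of three housings fixed on the round table (the other two have plain grey tops); the housings reach 89 to 95 mm above the bench
- station (a point): where the middle of the brass-bushed housing has to come: 35 mm from the turning axis, 76 mm above the bench, in line with the yellow pointer, an upright 67 mm high at the left rim of the fixture with its tip reaching in towards the table
- index_table: the round aluminium table, 120 mm in diameter, top 58 mm above the bench, with its three housings; not to be touched. The origin lies on the upright turning axis (z) of table and lever, 14 mm above the bench

How it is judged (in metres and radians):
At the end, for the whole second after the job is handed in: The middle of the housing with the brass bush is within 7.5 mm of its station at the yellow pointer (about 12 degrees of table turn either way), and the table is at rest (horizontal distance between brass_housing_mid and station below 0.0075 m and velocity of joint ratchet_wheel between -0.05 and 0.05 rad/s); the robot touches nothing.
It fails at once if the table or a housing on it is pushed directly (more than 2 N) (contact force between any of the fingers, the arm and index_table above 2 N).
It also fails if it takes over 45 s, if anything falls off the work surface, if the arm or the gripper's body presses on something with over 40 N, if the wrist force passes 120 N, or if a joint passes its speed limit or range.

## Working session

There is one attempt and no reset: what is moved stays moved. The work goes in short steps, Python scripts to look and compute and a tool call to move; the robot and the scene stay as the last step left them, time stands still between calls to the robot, and variables do not carry over. Pictures are saved under pics/ and viewed, at most 10 in all, crops included, and the job is handed in when it is done.

Besides the shell and the picture viewer there is one more tool, called after "Request:" as name(argument=value, ...), one argument or row to a line, values as JSON. send_rows: Moves the arm, as the interface text tells. Shift numbers are shares of 800 mm and turn numbers shares of 90 degrees, none past 1 either way. Its arguments: {"type":"object","properties":{"deltas":{"type":"array","items":{"type":"array"}},"gripper":{"type":"number"}},"required":["deltas"]}

```bash
mkdir -p pics
cat > h.py <<'E'
import numpy as np, cv2
from plant import ctrl
from scipy.spatial.transform import Rotation as Ro
def cam(p):
    f=210/np.tan(np.radians(p['vertical_fov'])/2)
    return f,cv2.Rodrigues(np.array(p['rvec'],float))[0],np.array(p['tvec'],float).ravel()
def topt(p,uv,z):
    f,R,t=cam(p); d=R.T@np.array([(uv[0]-p['cx'])/f,(uv[1]-p['cy'])/f,1]); o=-R.T@t
    return o+d*(z-o[2])/d[2]
def proj(p,X):
    f,R,t=cam(p); c=R@np.array(X)+t; return f*c[0]/c[2]+p['cx'],f*c[1]/c[2]+p['cy']
def look(p,thing,z):
    for b in ctrl.boxes_of(p,thing)[:3]:
        uv=np.array(b['xy'])*[560,420]; print(thing,round(b['conf'],2),uv.round(),topt(p,uv,z).round(4))
def save(p,n,crop=None,s=1):
    im=p['color'][:,:,::-1]
    if crop: a,b,c,d=crop; im=im[b:d,a:c]
    cv2.imwrite('pics/'+n+'.png',cv2.resize(im,None,fx=s,fy=s,interpolation=cv2.INTER_CUBIC))
E
python3 - <<'E'
from h import *
o=ctrl.get_obs(); print({k:np.round(o[k],3) for k in o})
a=ctrl.snapshot('scene'); b=ctrl.snapshot('top')
for p in (a,b):
    look(p,'lever_grip',.1); look(p,'brass_housing_mid',.08); look(p,'index_table',.06)
cv2.imwrite('pics/a.png',cv2.resize(np.hstack([a['color'],b['color']])[:,:,::-1],(800,300)))
save(b,'top')
E
```

```text
{'clock': np.float64(0.0), 'joint_pos': array([-6.0097e+01,  2.0592e+01,  6.3300e-01, -2.1000e-02, -7.0135e+01,
       -1.6507e+01]), 'qvel': array([ 0.047, -0.045,  0.034,  0.032,  0.006,  0.009]), 'tau': array([ 0.0000e+00, -5.8272e+01,  2.9306e+01,  6.9980e+00,  7.0000e-03,
       -0.0000e+00]), 'tool_pos': array([ 0.156, -0.656,  0.291]), 'orientation': array([ 1.79905e+02, -8.00000e-03, -1.66611e+02]), 'force': array([-0.079, -0.228,  0.802]), 'moment': array([-0.052,  0.006,  0.039]), 'gripper_force': np.float64(0.0), 'opening': np.float64(0.087)}
lever_grip 0.78 [243. 255.] [ 0.4272 -0.1093  0.1   ]
brass_housing_mid 0.93 [308. 237.] [ 0.5669 -0.0917  0.08  ]
index_table 0.81 [309. 238.] [ 0.585  -0.0704  0.06  ]
lever_grip 0.74 [294. 243.] [ 0.4713 -0.0468  0.1   ]
brass_housing_mid 0.59 [293. 196.] [ 0.5814 -0.0597  0.08  ]
index_table 0.76 [295. 196.] [ 0.5846 -0.064   0.06  ]
```

View pics/a.png

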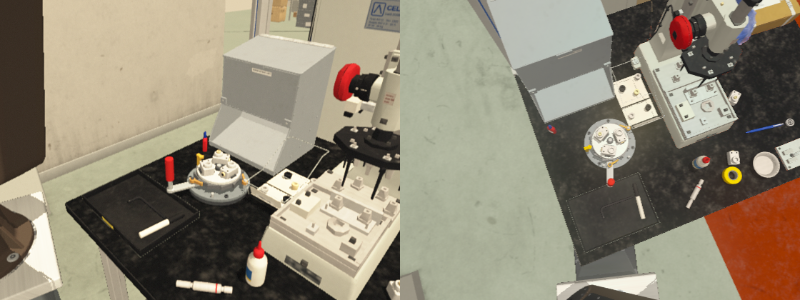

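The scene picture shows the table at about (218,178), with the red grip upright at (169,168). In the top picture the table is at (609,143) and the grip at (611,182), just on the robot's side. I'll zoom in next.

Run:
```python
from h import *
b=ctrl.snapshot('top'); a=ctrl.snapshot('scene')
def tri(ua,ub):
    P=[]
    for p in (a,b):
        f,R,t=cam(p); P.append(np.array([[f,0,p['cx']],[0,f,p['cy']],[0,0,1]])@np.c_[R,t])
    X=cv2.triangulatePoints(P[0],P[1],np.array(ua,float).reshape(2,1),np.array(ub,float).reshape(2,1)).ravel(); return X[:3]/X[3]
def red(p,r):
    x0,y0,x1,y1=r; h=cv2.cvtColor(p['color'][y0:y1,x0:x1],cv2.COLOR_RGB2HSV)
    m=((h[...,0]<8)|(h[...,0]>172))&(h[...,1]>150)&(h[...,2]>60)
    n,l,s,c=cv2.connectedComponentsWithStats(m.astype(np.uint8)); i=1+np.argmax(s[1:,4]); print(s[i]+[x0,y0,0,0,0]); return c[i]+[x0,y0]
ua=red(a,(215,200,260,270)); ub=red(b,(275,235,320,275)); print(ua,ub,tri(ua,ub))
f,R,t=cam(b); print('topcam',-R.T@t)
print('grip at .095',topt(b,ub,.095), topt(a,ua,.095))
A=cv2.resize(b['color'][150:280,235:365],(400,400),interpolation=cv2.INTER_CUBIC)
B=cv2.resize(a['color'][190:290,220:370],(400,267),interpolation=cv2.INTER_CUBIC)
C=np.zeros((400,800,3),np.uint8);C[:,:400]=A;C[:267,400:]=B
cv2.imwrite('pics/c.png',C[:,:,::-1])
```

```text
[230 218  15  36 448]
[291 250  10  11  90]
[236.92857143 235.625     ] [295.2 254.7] [ 0.444945   -0.0468821   0.09713601]
topcam [ 0.38016354 -0.01014489  0.92416603]
grip at .095 [ 0.44589937 -0.04726514  0.095     ] [ 0.44556884 -0.04380802  0.095     ]
```

View pics/c.png

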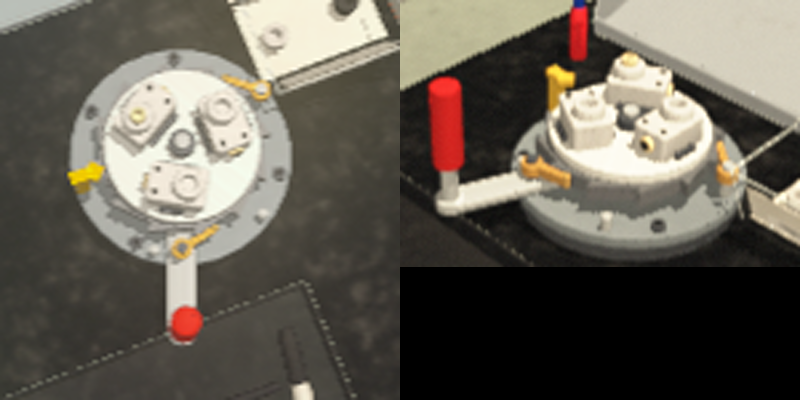

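The crop shows the brass-bushed housing at the upper left (137,113), the pointer at the left (85,178), the table centre near (183,145) and the grip at (186,323).

```bash
cat >> h.py <<'E'
def delta(tgt,yaw=None):
    o=ctrl.get_obs(); R=Ro.from_euler('xyz',o['orientation'],degrees=True).as_matrix()
    d=R.T@(np.array(tgt)-o['tool_pos']); print('mm',(d*1000).round(1),'share',(d/.8).round(4))
E
python3 - <<'E'
from h import *
b=ctrl.snapshot('top')
def c(u,v,z): return topt(b,(235+u*.325,150+v*.325),z)
C=c(183,145,.058);G=topt(b,(295.2,254.7),.1);print('C',C,c(181,155,.03),'G',G,'dist',np.hypot(*(G-C)[:2]))
ang=lambda p:np.degrees(np.arctan2(*(p-C)[1::-1]))
Bh=c(140,117,.095); print('bush',Bh,np.hypot(*(Bh-C)[:2]),ang(Bh),'pointer',ang(c(92,176,.06)),c(92,176,.06),'lever',ang(G))
delta([.446,-.047,.25])
E
```

```text
C [ 0.58270712 -0.06281754  0.058     ] [ 0.58140194 -0.06202576  0.03      ] G [ 0.44550298 -0.0470413   0.1       ] dist 0.13810816719333718
bush [ 0.59846628 -0.03163953  0.095     ] 0.034934502990908056 63.18533277377801 pointer 103.34967153985858 [0.56576842 0.00856174 0.06      ] lever 173.44072665031564
mm [-423.   525.9   42.2] share [-0.5287  0.6574  0.0527]
```

Request:
send_rows(
  deltas=[
    [[-0.031,0.039,0.003],0],
    [[-0.062,0.078,0.006],0],
    [[-0.093,0.117,0.009],0],
    [[-0.125,0.156,0.012],0],
    [[-0.156,0.194,0.015],0],
  ],
)

```text
clock: 0.97
tool_pos: [0.2421, -0.4751, 0.2801]
orientation: [-180.0, 0.0, -166.6]
force: [2.1, 0.6, -0.0]
opening: 0.0878
gripper_force: 0.0
```

Request:
send_rows(
  deltas=[
    [[-0.031,0.039,0.003],0],
    [[-0.062,0.078,0.006],0],
    [[-0.093,0.117,0.009],0],
    [[-0.125,0.156,0.012],0],
    [[-0.156,0.194,0.015],0],
  ],
)

```text
clock: 1.38
tool_pos: [0.3276, -0.2951, 0.2685]
orientation: [-180.0, 0.1, -166.6]
force: [2.2, 0.9, -0.4]
opening: 0.0876
gripper_force: 0.0
```

Request:
send_rows(
  deltas=[
    [[-0.031,0.039,0.003],0],
    [[-0.062,0.078,0.006],0],
    [[-0.093,0.117,0.009],0],
    [[-0.125,0.156,0.012],0],
    [[-0.125,0.156,0.012],0],
  ],
)

```text
clock: 1.8
tool_pos: [0.3982, -0.1475, 0.2589]
orientation: [-180.0, 0.1, -166.3]
force: [-1.5, -0.0, 0.2]
opening: 0.0877
gripper_force: 0.0
```

Run:
```python
from h import *
o=ctrl.get_obs(); print(o['clock'],o['tool_pos'],o['orientation'],o['joint_pos'])
delta([.446,-.047,.25])
w=ctrl.snapshot('wrist'); save(w,'w1')
f,R,t=cam(w); print(-R.T@t)
print([np.round(proj(w,x)) for x in ([.446,-.047,.127],[.583,-.0625,.058],[.598,-.032,.095])])
look(w,'lever_grip',.1); look(w,'brass_housing_mid',.08)
```

```text
1.8 [ 0.39823    -0.1475359   0.25894048] [-1.79995907e+02  1.38657296e-01 -1.66285527e+02] [ 6.50889930e+00 -2.40029868e+00 -3.19229288e+01 -1.53416133e-02
 -6.03392952e+01 -8.27868558e+01]
mm [-70.2  86.3   9.1] share [-0.0878  0.1079  0.0114]
[ 0.32158419 -0.1670078   0.35098721]
[array([386., 294.]), array([315., 356.]), array([342., 399.])]
brass_housing_mid 0.63 [319. 325.] [ 0.5234 -0.0773  0.08  ]
```

View pics/w1.png

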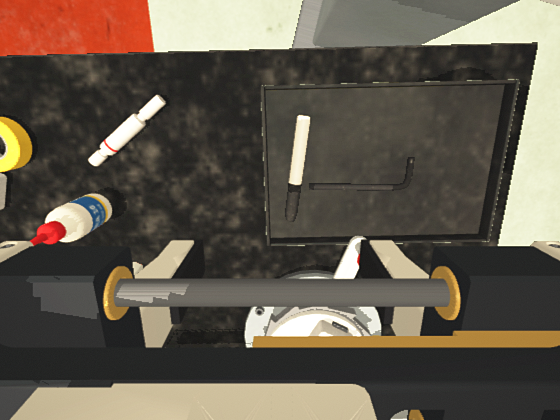

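The wrist camera sees the grip edge-on at (357,258) and the rest is hidden by the gripper. It looks consistent with the estimate, so I'll move above the grip and align the fingers.

Request:
send_rows(
  deltas=[
    [[-0.029,0.036,0.002],0.05],
    [[-0.058,0.072,0.005],0.1],
    [[-0.088,0.108,0.009],0.15],
    [[-0.088,0.108,0.011],0.15],
    [[-0.088,0.108,0.011],0.15],
  ],
)

```text
clock: 2.37
tool_pos: [0.4443, -0.052, 0.2493]
orientation: [-180.0, -0.1, 179.9]
force: [-0.3, -0.2, -0.2]
opening: 0.0878
gripper_force: 0.0
```

Run:
```python
from h import *
o=ctrl.get_obs(); print(o['clock'],o['tool_pos'],o['orientation'],o['joint_pos'])
a=ctrl.snapshot('scene');w=ctrl.snapshot('wrist')
print([np.round(proj(w,x)) for x in ([.446,-.047,.127],[.583,-.0625,.058])],np.round(proj(a,[.446,-.047,.127])))
h=cv2.cvtColor(w['color'],cv2.COLOR_RGB2HSV); m=((h[...,0]<8)|(h[...,0]>172))&(h[...,1]>150)&(h[...,2]>60)
n,l,s,c=cv2.connectedComponentsWithStats(m.astype(np.uint8)); print([ (s[i],c[i].round()) for i in range(1,n) if s[i,4]>40])
C=np.hstack([cv2.resize(w['color'],(533,400)),cv2.resize(a['color'][150:300,200:300],(267,400))]); cv2.imwrite('pics/w2.png',C[:,:,::-1])
```

```text
2.3667 [ 0.44425254 -0.05198587  0.24930147] [-1.79985590e+02 -5.68997644e-02  1.79912236e+02] [ 1.87141347e+01  6.60002207e-01 -3.03155496e+01 -5.47546070e-03
 -5.90829561e+01 -1.08799076e+02]
[array([290., 222.]), array([273., 318.])] [237. 221.]
[(array([   0,    0,   93,   50, 3187], dtype=int32), array([38., 18.])), (array([ 277,  188,   29,   46, 1052], dtype=int32), array([290., 212.]))]
```

View pics/w2.png

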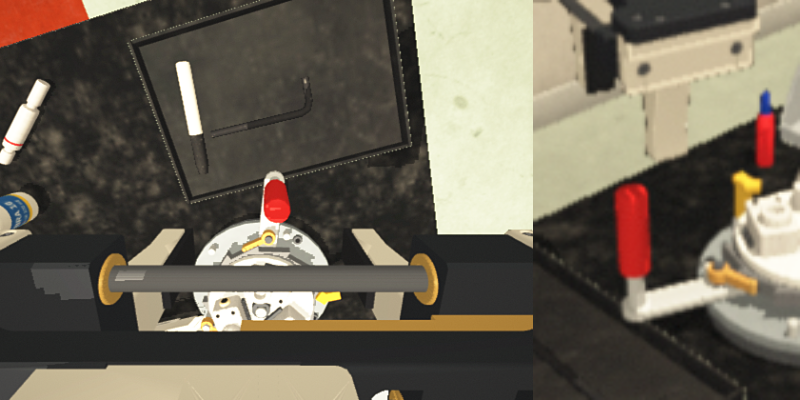

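The grip shows at (275,200) of the wrist view, between the fingers and where my estimate puts it. I'll go down, caging it loosely.

Request:
send_rows(
  deltas=[
    [[-0.001,0.006,0.03],0],
    [[-0.002,0.006,0.06],0],
    [[-0.002,0.006,0.09],0],
    [[-0.002,0.006,0.118],0],
    [[-0.002,0.006,0.118],0],
  ],
)

```text
clock: 2.88
tool_pos: [0.4429, -0.0492, 0.1521]
orientation: [-179.9, -0.4, 179.7]
force: [-0.9, -0.6, -0.4]
opening: 0.0874
gripper_force: 0.0
```

Request:
send_rows(
  deltas=[
    [[0,0,0],0],
    [[0,0,0],0],
    [[0,0,0],0],
    [[0,0,0],0],
    [[0,0,0],0],
  ],
  gripper=0,
)

```text
clock: 3.3
tool_pos: [0.4462, -0.0471, 0.1564]
orientation: [180.0, 0.1, 179.9]
force: [-0.6, 0.1, 0.0]
opening: 0.0599
gripper_force: 0.0
```

Request:
send_rows(
  deltas=[
    [[0,0,0],0],
    [[0,0,0],0],
    [[0,0,0],0],
    [[0,0,0],0],
    [[0,0,0],0],
  ],
  gripper=0,
)

```text
clock: 3.72
tool_pos: [0.4457, -0.0471, 0.1554]
orientation: [-180.0, -0.0, 179.9]
force: [-0.3, -0.4, 1.4]
opening: 0.0266
gripper_force: 0.0
```

```bash
cat >> h.py <<'E'
C=np.array([.582,-.0625])
def arc(step,n=5):
    o=ctrl.get_obs(); R=Ro.from_euler('xyz',o['orientation'],degrees=True).as_matrix()
    p=o['tool_pos'][:2]-C; r=np.hypot(*p); a=np.degrees(np.arctan2(p[1],p[0]))%360; print('t',o['clock'],'ang',a.round(1),'r',r.round(4),'op',o['opening'],'F',np.round(o['force'],1))
    for k in range(1,n+1):
        t=np.radians(a+k*step); d=np.append(C+.14*np.array([np.cos(t),np.sin(t)]),.155)-o['tool_pos']
        print((R.T@d/.8).round(3),round(-k*step/90,3))
E
python3 -c "
from h import *
arc(5);arc(-5)"
```

```text
t 3.7167 ang 173.5 r 0.1372 op 0.02658937304511395 F [-0.3 -0.4  1.4]
[ 0.005 -0.015  0.   ] -0.056
[ 0.004 -0.03   0.   ] -0.111
[ 0.003 -0.045  0.   ] -0.167
[-0.   -0.06  0.  ] -0.222
[-0.005 -0.075  0.   ] -0.278
t 3.7167 ang 173.5 r 0.1372 op 0.02658937304511395 F [-0.3 -0.4  1.4]
[0.001 0.015 0.   ] 0.056
[-0.002  0.03   0.   ] 0.111
[-0.007  0.045  0.   ] 0.167
[-0.014  0.059  0.   ] 0.222
[-0.021  0.072  0.   ] 0.278
```

Request:
send_rows(
  deltas=[
    [[0,0,0],0],
    [[0,0,0],0],
    [[0.003,-0.015,0],-0.056],
    [[0.003,-0.03,0],-0.111],
    [[0.002,-0.045,0],-0.167],
  ],
)

```text
clock: 4.13
tool_pos: [0.4463, -0.0827, 0.1554]
orientation: [-180.0, 0.3, -164.8]
force: [12.2, 3.8, -14.7]
opening: 0.0215
gripper_force: 30.0
```

```bash
python3 -c "
from h import *
arc(5)"
```

```text
t 4.1333 ang 188.5 r 0.1372 op 0.02148466940975016 F [ 12.2   3.8 -14.7]
[ 0.005 -0.015  0.   ] -0.056
[ 0.004 -0.03   0.001] -0.111
[ 0.003 -0.045  0.001] -0.167
[-0.    -0.06   0.001] -0.222
[-0.004 -0.075  0.001] -0.278
```

Request:
send_rows(
  deltas=[
    [[0.001,-0.015,0],-0.056],
    [[0.0,-0.03,0],-0.111],
    [[-0.001,-0.045,0],-0.167],
    [[-0.003,-0.06,0],-0.222],
    [[-0.003,-0.06,0],-0.222],
  ],
)

```text
clock: 4.55
tool_pos: [0.4622, -0.1291, 0.1554]
orientation: [-179.9, 0.3, -144.8]
force: [10.0, 3.4, -9.0]
opening: 0.0217
gripper_force: 30.0
```

```bash
python3 -c "
from h import *
arc(5)"
```

```text
t 4.55 ang 209.1 r 0.1371 op 0.021666231822158977 F [10.   3.4 -9. ]
[ 0.005 -0.015  0.001] -0.056
[ 0.004 -0.03   0.001] -0.111
[ 0.003 -0.045  0.001] -0.167
[-0.    -0.06   0.001] -0.222
[-0.005 -0.075  0.001] -0.278
```

Request:
send_rows(
  deltas=[
    [[0.0,-0.012,0],-0.044],
    [[0.0,-0.018,0],-0.067],
    [[0.0,-0.024,0],-0.089],
    [[0.0,-0.03,0],-0.111],
    [[0.0,-0.03,0],-0.111],
  ],
)

```text
clock: 4.97
tool_pos: [0.4712, -0.1426, 0.155]
orientation: [179.5, 0.3, -135.2]
force: [-13.9, 52.8, 20.2]
opening: 0.0219
gripper_force: 30.0
```

Run:
```python
from h import *
arc(4)
b=ctrl.snapshot('top');a=ctrl.snapshot('scene')
A=cv2.resize(b['color'][150:280,235:365],(400,400),interpolation=cv2.INTER_CUBIC)
B=cv2.resize(a['color'][190:290,220:370],(400,267),interpolation=cv2.INTER_CUBIC)
D=np.zeros((400,800,3),np.uint8);D[:,:400]=A;D[:267,400:]=B
cv2.imwrite('pics/d.png',D[:,:,::-1])
```

```text
t 4.9667 ang 215.8 r 0.1367 op 0.021873200217390462 F [-13.9  52.8  20.2]
[ 0.006 -0.011 -0.   ] -0.044
[ 0.006 -0.024 -0.   ] -0.089
[ 0.006 -0.036 -0.   ] -0.133
[ 0.005 -0.048 -0.   ] -0.178
[ 0.003 -0.06  -0.001] -0.222
```

View pics/d.png

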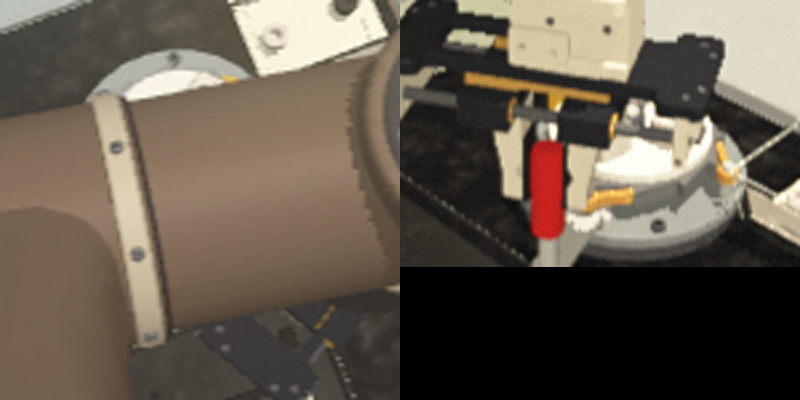

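The stop is reached: 54 N at 215.8°. The scene view shows the gripper holding the red grip at (547,190), and the table is largely hidden. Next is the idle return, towards roughly 170°.

```bash
sed -i 's/C+.14\*/C+.137*/' h.py; python3 -c "
from h import *
arc(-6,10)"
```

```text
t 5.0667 ang 215.8 r 0.1367 op 0.02146801521535329 F [-12.1  53.2  20.5]
[-0.003  0.018  0.   ] 0.067
[-0.009  0.035  0.   ] 0.133
[-0.016  0.051  0.001] 0.2
[-0.025  0.067  0.001] 0.267
[-0.036  0.081  0.001] 0.333
[-0.048  0.094  0.001] 0.4
[-0.061  0.106  0.001] 0.467
[-0.075  0.117  0.001] 0.533
[-0.091  0.126  0.002] 0.6
[-0.107  0.133  0.002] 0.667
```

Request:
send_rows(
  deltas=[
    [[-0.003,0.023,0],0.067],
    [[-0.009,0.04,0],0.133],
    [[-0.016,0.056,0],0.2],
    [[-0.025,0.072,0],0.267],
    [[-0.036,0.086,0],0.333],
  ],
)

```text
clock: 5.48
tool_pos: [0.4461, -0.0779, 0.1553]
orientation: [180.0, 0.3, -165.3]
force: [9.1, 1.1, -12.2]
opening: 0.0211
gripper_force: 30.0
```

```bash
python3 -c "
from h import *
arc(-5,4)"
```

```text
t 5.4833 ang 186.5 r 0.1368 op 0.0211410186696357 F [  9.1   1.1 -12.2]
[-0.002  0.015  0.   ] 0.056
[-0.007  0.029  0.   ] 0.111
[-0.012  0.043  0.   ] 0.167
[-0.018  0.057  0.001] 0.222
```

Request:
send_rows(
  deltas=[
    [[-0.002,0.015,0],0.056],
    [[-0.007,0.029,0],0.111],
    [[-0.012,0.043,0],0.167],
    [[-0.015,0.05,0],0.195],
    [[-0.015,0.05,0],0.195],
  ],
)

```text
clock: 5.9
tool_pos: [0.4475, -0.0361, 0.1553]
orientation: [179.9, 0.2, 177.3]
force: [6.9, 1.1, -9.6]
opening: 0.0215
gripper_force: 30.0
```

Run:
```python
from h import *
arc(6,8)
b=ctrl.snapshot('top');a=ctrl.snapshot('scene');look(a,'brass_housing_mid',.076);look(b,'brass_housing_mid',.076)
A=cv2.resize(b['color'][150:280,235:365],(400,400),interpolation=cv2.INTER_CUBIC)
B=cv2.resize(a['color'][190:290,220:370],(400,267),interpolation=cv2.INTER_CUBIC)
D=np.zeros((400,800,3),np.uint8);D[:,:400]=A;D[:267,400:]=B
cv2.imwrite('pics/e.png',D[:,:,::-1])
```

```text
t 5.9 ang 168.9 r 0.1371 op 0.021474395876715426 F [ 6.9  1.1 -9.6]
[ 0.002 -0.018  0.   ] -0.067
[ 0.001 -0.036  0.   ] -0.133
[-0.001 -0.054  0.   ] -0.2
[-0.005 -0.071  0.   ] -0.267
[-0.01  -0.088  0.   ] -0.333
[-0.018 -0.104  0.   ] -0.4
[-0.027 -0.12   0.   ] -0.467
[-0.038 -0.134  0.   ] -0.533
brass_housing_mid 0.73 [307. 238.] [ 0.5676 -0.0879  0.076 ]
brass_housing_mid 0.72 [292. 176.] [ 0.6291 -0.0609  0.076 ]
```

View pics/e.png

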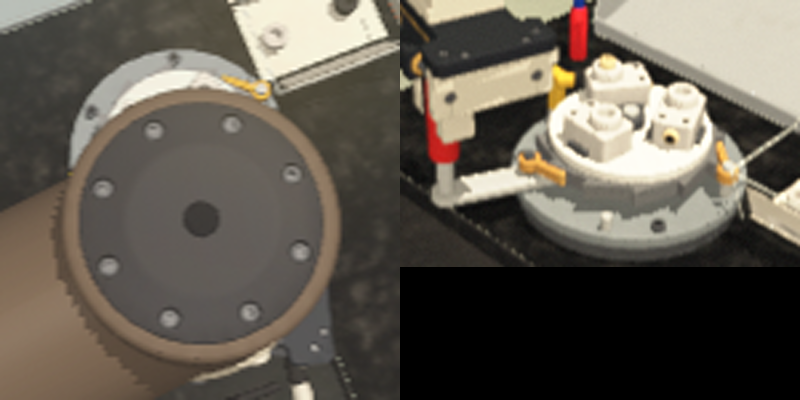

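The scene crop shows the brass bush at (606,62), moved from (629,60), so the table advanced and is still short of the pointer at (565,80). There is no lower stop felt yet, so I'll go a little further back.

Request:
send_rows(
  deltas=[
    [[-0.001,0.004,0],0.015],
    [[-0.002,0.008,0],0.03],
    [[-0.003,0.011,0],0.045],
    [[-0.003,0.011,0],0.045],
    [[-0.003,0.011,0],0.045],
  ],
)

```text
clock: 6.52
tool_pos: [0.4484, -0.0344, 0.1551]
orientation: [-179.4, -0.1, 173.4]
force: [16.8, -47.2, -11.8]
opening: 0.0213
gripper_force: 30.0
```

Run:
```python
from h import *
arc(6,8)
a=ctrl.snapshot('scene')
def q(u,v,z):
    X=topt(a,(220+(u-400)/2.667,190+v/2.667),z);d=X[:2]-C; print(X.round(4),'r',np.hypot(*d).round(4),'ang',np.degrees(np.arctan2(d[1],d[0])).round(1))
q(629,60,.1);q(606,62,.1);q(572,78,.067);q(562,78,.067);q(558,105,.03)
```

```text
t 6.5167 ang 168.1 r 0.1365 op 0.021337012900640155 F [ 16.8 -47.2 -11.8]
[ 0.001 -0.018  0.   ] -0.067
[ 0.    -0.036  0.   ] -0.133
[-0.003 -0.053  0.001] -0.2
[-0.008 -0.071  0.001] -0.267
[-0.014 -0.087  0.001] -0.333
[-0.023 -0.103  0.001] -0.4
[-0.033 -0.118  0.001] -0.467
[-0.044 -0.132  0.001] -0.533
[ 0.5937 -0.0424  0.1   ] r 0.0233 ang 59.9
[ 0.5774 -0.0367  0.1   ] r 0.0262 ang 100.0
[0.5717 0.0021 0.067 ] r 0.0654 ang 99.0
[0.565  0.0058 0.067 ] r 0.0704 ang 104.0
[0.5718 0.0236 0.03  ] r 0.0867 ang 96.7
```

Run:
```python
from h import *
a=ctrl.snapshot('scene');b=ctrl.snapshot('top')
def ov(im,p,x0,y0,w,h):
    s=400/w; o=cv2.resize(im[y0:y0+h,x0:x0+w],(400,int(400*h/w)),interpolation=cv2.INTER_CUBIC)
    pt=lambda r,t,z:tuple(int(v) for v in (np.array(proj(p,[C[0]+r*np.cos(t),C[1]+r*np.sin(t),z]))-[x0,y0])*s)
    for r,z,c in ((.06,.058,(0,0,255)),(.035,.092,(0,200,0))):
        cv2.polylines(o,[np.array([pt(r,t,z) for t in np.linspace(0,6.283,73)])],True,c,1)
    for d in range(0,360,30):
        t=np.radians(d); cv2.circle(o,pt(.035,t,.092),2,(255,0,255),-1); cv2.putText(o,str(d),pt(.072,t,.058),0,.35,(255,0,0) if d in(90,120) else (0,140,0),1)
    return o
A=ov(cv2.imread('pics/top.png'),b,255,155,80,80); B=ov(a['color'][:,:,::-1].copy(),a,255,195,90,90)
cv2.imwrite('pics/f.png',np.hstack([A,B]))
```

```text
(no output)
```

View pics/f.png

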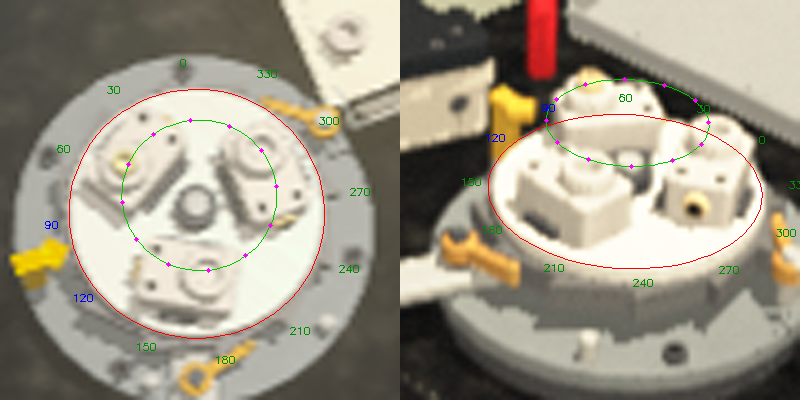

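The overlay shows the bush sits off-centre on its housing. In the top view the housing's middle was at about 48° against a pointer at about 106°, so it started near -1.0 rad. After the first stroke the right view gives about -0.52 rad. One more full stroke should bring it to the pointer.

Request:
send_rows(
  deltas=[
    [[0.001,-0.02,0],-0.06],
    [[0.0,-0.039,0],-0.12],
    [[-0.003,-0.057,0],-0.19],
    [[-0.008,-0.076,0],-0.26],
    [[-0.014,-0.092,0],-0.33],
  ],
)

```text
clock: 7.08
tool_pos: [0.4525, -0.1036, 0.1552]
orientation: [-180.0, 0.2, -156.7]
force: [9.0, 4.5, -11.0]
opening: 0.0214
gripper_force: 30.0
```

```bash
python3 -c "
from h import *
arc(4,6)"
```

```text
t 7.0833 ang 197.6 r 0.1359 op 0.02136472784610974 F [  9.    4.5 -11. ]
[ 0.002 -0.012  0.   ] -0.044
[ 0.002 -0.024  0.   ] -0.089
[ 0.001 -0.036  0.   ] -0.133
[-0.    -0.047  0.   ] -0.178
[-0.003 -0.059  0.   ] -0.222
[-0.006 -0.071  0.   ] -0.267
```

Request:
send_rows(
  deltas=[
    [[0.002,-0.015,0],-0.055],
    [[0.001,-0.03,0],-0.11],
    [[0.0,-0.045,0],-0.165],
    [[-0.003,-0.058,0],-0.215],
    [[-0.003,-0.06,0],-0.22],
  ],
)

```text
clock: 7.5
tool_pos: [0.4718, -0.142, 0.1548]
orientation: [179.6, 0.3, -137.2]
force: [-9.1, 55.8, 20.2]
opening: 0.0216
gripper_force: 30.0
```

Run:
```python
from h import *
arc(-1,1)
a=ctrl.snapshot('scene'); save(a,'g',(255,195,345,285),5)
```

```text
t 7.5 ang 215.8 r 0.1359 op 0.021599117248188353 F [-9.1 55.8 20.2]
[ 0.001  0.003 -0.   ] 0.011
```

View pics/g.png

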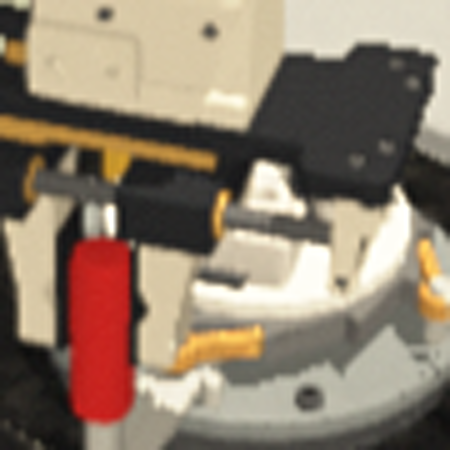

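The stop is felt again at 215.8° with 56 N, and the gripper hides the housing in this view. I'll ease off, open, lift and move clear to check.

Request:
send_rows(
  deltas=[
    [[0,0.004,0],0],
    [[0,0.004,0],0],
    [[0,0.004,0],0],
    [[0,0.004,0],0],
    [[0,0.004,0],0],
  ],
  gripper=0.6,
)

```text
clock: 7.97
tool_pos: [0.4697, -0.1447, 0.1553]
orientation: [-180.0, -0.0, -137.2]
force: [0.3, 0.7, 0.0]
opening: 0.0485
gripper_force: 0.0
```

Request:
send_rows(
  deltas=[
    [[0,0,0],0],
    [[0,0,-0.02],0],
    [[0,0,-0.06],0],
    [[0,0,-0.1],0],
    [[0,0,-0.14],0],
  ],
)

```text
clock: 8.38
tool_pos: [0.4693, -0.1447, 0.2685]
orientation: [180.0, -0.1, -137.2]
force: [0.8, 0.6, 0.0]
opening: 0.0525
gripper_force: 0.0
```

Request:
send_rows(
  deltas=[
    [[0.02,-0.04,0],0],
    [[0.04,-0.08,0],0],
    [[0.06,-0.12,0],0],
    [[0.08,-0.16,0],0],
    [[0.08,-0.2,0],0],
  ],
)

```text
clock: 8.8
tool_pos: [0.5304, -0.3081, 0.2675]
orientation: [180.0, -0.0, -137.3]
force: [0.2, 1.2, -0.7]
opening: 0.0526
gripper_force: 0.0
```

Run:
```python
from h import *
o=ctrl.get_obs();print(o['clock'],o['tool_pos'],o['force'])
a=ctrl.snapshot('scene');b=ctrl.snapshot('top')
f=lambda p,x,y,w:cv2.resize(p['color'][y:y+w,x:x+w],(400,400),interpolation=cv2.INTER_CUBIC)
cv2.imwrite('pics/k.png',np.hstack([f(b,255,155,80),f(a,255,195,90)])[:,:,::-1])
```

```text
8.8 [ 0.53043283 -0.30805256  0.26753279] [ 0.17846386  1.15224961 -0.73708253]
```

View pics/k.png

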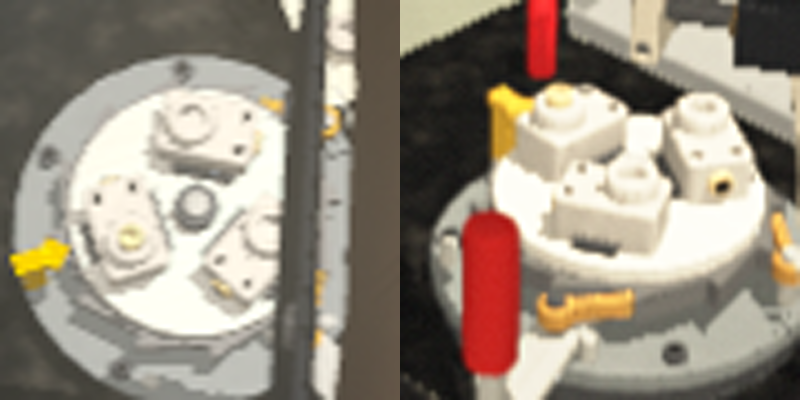

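In the top view the brass-bushed housing is centred at about (127,228), at roughly 109° about the axis. The pointer tip at (66,250) is at roughly 107°, so they line up, and the next notch is 30° away. The grip stands free and the robot is clear.

```bash
python3 -c "
from h import *
print(ctrl.close_job())"
```

```text
the job is handed in; nothing more can be done
None
```

Two full lever strokes brought the brass-bushed housing in line with the yellow pointer, within about 3° in the last picture. The lever is released, the arm is clear and the job is handed in at about 9 s; the hand-in returned no verdict.

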